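Load the torch cell into the spring-contact charger

ROBOT

A 7-joint arm with a two-finger parallel gripper is mounted at the origin on the work surface. World frame = base frame: x ahead of the robot, y to its left, z up, the work surface at z = 0. Lengths are in m, angles in rad, forces in N, time in s.
With the tool pointing down it reaches from about 0.4 to 0.9 m from the base axis. Payload 5.5 kg.
Tool frame: the origin (TCP) lies midway between the tips of the shut fingers; the grasp point (between the pads) lies 19 mm behind it; z points along the fingers, x is the direction in which the jaws open and shut, and the axes are right-handed (so a half turn about z gives the same grasp; the last joint's range is limited). The gripper opens to 85 mm and grips with 20 to 120 N. Pads are 22 mm wide; open, the fingers measure 114 mm over their backs; the gripper's body (76 mm by 85 mm) begins 54 mm behind the grasp point. The pads swing forward as they close: fully open they stand 13 mm farther back than shut.
Start: joints at [-0.896, 0.501, -0.427, 1.55, 0.221, 1.138, -0.21], TCP at [0.26, 0.596, 0.231] pointing down, gripper open.
Joint ranges: [-2.88, 2.88], [-0.31, 2.03], [-1.54, 1.56], [0.2, 2.42], [-1.41, 4.55], [0.19, 2.02], [-2.57, 2.57]. Speed limits (rad/s): [2.57, 2.57, 3.14, 3.14, 3.14, 3.14, 3.14].

INTERFACE

Orientations are given as a unit quaternion [w, x, y, z].
In Python, from station import env gives the robot as it stands.
- The arm moves only by the tool carry_out, never from a script. Its argument "commands" is a list of rows, each an object with "linear": the shift along the tool's x, y, z normalised to -1 to 1, where 1 is 0.02 m, a list of three; "turn": the turn, a rotation vector about the tool's x, y, z normalised to -1 to 1, where 1 is 0.08 rad, a list of three; "jaw": the opening, from 0 (shut) to 1 (fully open). A call has 1 to 8 rows; each row shifts and turns the commanded pose from where the row before left it, along the tool's axes as they then stand; what a row does not reach is not made up. A row lasts 1/12 s, in which the tool goes at most 41.7 mm and 7.16 degrees, less where a joint would pass 70% of its speed; a pose out of reach is approached as far as the arm can. A call with a number of a shift or a turn outside -1 to 1 is refused whole. A call with a gripper value outside its range is refused whole. The fingers move at their own pace and stop on an object; the grip force is fixed at half the most. Time passes only in rows, so rows that do not move let the fingers close. It gives the time, the measured TCP pose, the force and the opening at its end, in the units of the state.
- env.sense(): the state, without advancing time (a new reading comes with each control period).
- env.snapshot(name): name is "scene" or "top" or "wrist"; returns (picture, depth): 384x512x3 uint8, red, green, blue; 384x512 float32, m along the optical axis (not along the pixel's ray), 0 where there is no reading.
- env.camera_info(name): a dict with "fx", "fy", "cx", "cy" (pixels), "rvec" (rotation vector, rad) and "tvec" (3), from world to camera coordinates, as OpenCV has them. Camera axes: x right, y down, z forward; pixel columns grow to the right and rows downward; lengths in m; the calibration is good to about 2 mm. The wrist camera is an equidistant fisheye: a pixel r from the principal point sees the ray r / f radians off the axis. A picture is of the moment at which its call begins: read the wrist's pose just before it. camera_info takes no time and is no camera call; for the wrist camera it gives the pose at the moment of the call.
- env.sign_off(): hands the job in, once; it reports no verdict.
The state is a dict: "clock": time; "joints": joint angles; "qvel": joint speeds; "tau": joint torques, N m; "ee_pos": TCP position; "orientation": TCP orientation; "force": force on the tool from outside, world axes, zero at the start; "moment": the same for the moment, N m; "opening": finger opening in m.
Only numpy, scipy, OpenCV 4.12 (cv2) and the standard library are available. Lean on these libraries where they do the work, as an engineer would, in place of code of your own. Each camera call takes 0.05 s, during which the arm holds its last target. There are 200 camera calls.

TASK

Charge the torch's battery: take the longest of the three cells lying on the round turntable tray and load it into the black charger. Press its flat end against the spring contact, lower it past the retaining lip at the other end, and leave it lying in the groove with its button end held under the lip.

Things in the scene. Friction and masses are not known exactly. Their poses are not given: they have to be found in the camera images.
- cell_mid (a point): Centre of the torch cell: grey, 21 mm thick, 70 mm long, 70 g, the longest of three lying level on the tray. x runs along it to its flat end; the other end has an 8 mm wide, 2 mm high button (part of the 70). z is up at the start, the centre 50 mm above the table. It lies in a shallow V groove on a rail narrower than itself (15 mm wide, 54 long), so fingers can close across it at mid-length.
- cell_flat_end (a point): Centre of that cell's flat end face, 35 mm from its centre along its x. The tray is a fixed white disc 280 mm wide, flat top 18 mm and rim 25 mm above the table. The two other cells (thin: 14.5 x 50.5 mm; fat: 26 x 50 mm) lie parallel to it on like rails 75 mm apart, in any order.
- bay (a point): Centre of the loaded cell in the fixed black charger, 40.5 mm above the table. x: level along the bay to the spring, z up. A V-groove rail (15 mm wide, 54 long) carries the cell; finger room beside it down to the base, 28.5 mm below. End wall face at x=-35 mm; its lip reaches in to x=-29, underside 12.5 and top 15.5 mm above this point, 34 wide. A cell passes the lip with its centre at x=+6 to +20.
- contact (a joint): How far the spring contact is pressed along the bay's +x, m: 0 free (its face at x=+31 mm), 0.004 with the cell loaded, 0.024 at its stop. Force 1.5 N at 0, plus 250 N/m. It is an upright metal plate 32 mm wide, top 35.5 mm above the bay point, so a level cell held above the lip (centre 28 to 32 mm above that point) can press it. Housing behind: x=+65 to +98, 21.5 mm above that point.
Things that resemble listed ones, but are neither listed nor needed, are in the scene too. What is shaped like the part that bears cell_mid but blue is not meant. What is shaped like the part that bears bay but purple is not meant.

How it is judged:
By the outcome, as a careful person would: the job done as asked, in the order asked, and still so for the second after the job is handed in, with the robot touching nothing.
It also fails if it takes over 38 s, if anything falls off the work surface, if the arm or the gripper's body presses on something with over 40 N, if the wrist force passes 120 N, or if a joint passes its speed limit or range.

## Working session

There is one attempt and no reset: what is moved stays moved. The work goes in short steps, Python scripts to look and compute and a tool call to move; the robot and the scene stay as the last step left them, time stands still between calls to the robot, and variables do not carry over. Pictures are saved under pics/ and viewed, about 8 in all and at most 12, crops included, and the job is handed in when it is done.

Besides the shell and the picture viewer there is one more tool, called after "Emit:" as name(argument=value, ...), one argument or row to a line, values as JSON. carry_out: Moves the arm, as the interface text tells. Its arguments: {"type":"object","properties":{"commands":{"type":"array"}},"required":["commands"]}

```bash
mkdir -p pics; ls; cat > h.py <<'E'
import numpy as np,cv2
from scipy.spatial.transform import Rotation as R
from station import env
def snap(n,f=None):
    c=env.camera_info(n);p,d=env.snapshot(n)
    if f: cv2.imwrite('pics/'+f,p[:,:,::-1])
    np.savez('last_'+n+'.npz',p=p,d=d,**{k:np.array(v) for k,v in c.items()})
    return p,d,c
def pts(d,c,fish=False):
    v,u=np.mgrid[:d.shape[0],:d.shape[1]]
    a=(u-c['cx'])/c['fx'];b=(v-c['cy'])/c['fy']
    if fish:
        r=np.hypot(a,b);k=np.where(r>1e-9,np.tan(np.minimum(r,1.5))/np.maximum(r,1e-9),1);a=a*k;b=b*k
    P=np.dstack([a*d,b*d,d])
    M=R.from_rotvec(np.ravel(c['rvec'])).as_matrix()
    return (P-np.ravel(c['tvec']))@M
E
python3 - <<'E'
from h import *
p1,d,c=snap('scene');p2,d2,c2=snap('top')
print(c,c2,env.sense())
cv2.imwrite('pics/a.png',p1[:,:,::-1]);cv2.imwrite('pics/b.png',cv2.resize(p2,(800,600),interpolation=cv2.INTER_CUBIC)[:,:,::-1])
E
```

```text
pics
{'fx': 403.16608108358355, 'fy': 403.16608108358355, 'cx': 254.03234910328993, 'cy': 181.3484329777995, 'rvec': array([ 0.70551738,  2.50343276, -1.24450475]), 'tvec': array([ 0.43387899, -0.12783796,  1.14922859])} {'fx': 350.29750764572935, 'fy': 350.29750764572935, 'cx': 253.45359315953968, 'cy': 193.35335431244656, 'rvec': array([ 2.23432009, -2.1672847 ,  0.11278356]), 'tvec': array([-0.01928912,  0.50886944,  0.82058615])} {'clock': 0.1, 'joints': array([-0.89583103,  0.50174834, -0.4267876 ,  1.55136031,  0.22078127,
        1.13830667, -0.21028875]), 'qvel': array([ 1.87951119e-03, -1.66520972e-03, -7.19353659e-04, -2.81441721e-03,
        1.47365265e-04, -1.63159452e-03,  3.63702713e-05]), 'tau': array([-1.15045672e-02, -5.70811772e+01, -5.83815023e+00, -2.81754577e+01,
        1.06155232e-02,  5.34826802e-03, -4.06542597e-06]), 'ee_pos': array([0.25993538, 0.59506874, 0.23035873]), 'orientation': array([ 4.59068742e-04,  8.36717542e-01,  5.47633971e-01, -7.59811295e-04]), 'force': array([-0.73126348,  0.13224546, -0.90279803]), 'moment': array([-0.0061195 ,  0.04549189, -0.02465735]), 'opening': 0.08540515409777387}
```

View pics/a.png

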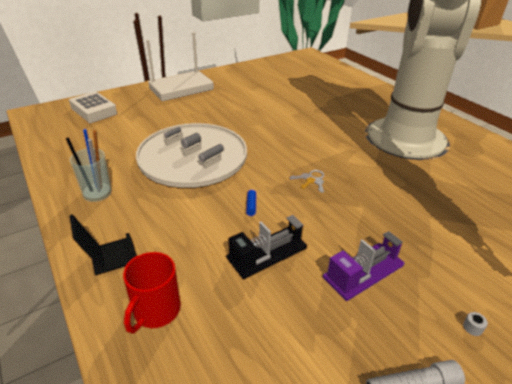

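View pics/b.png

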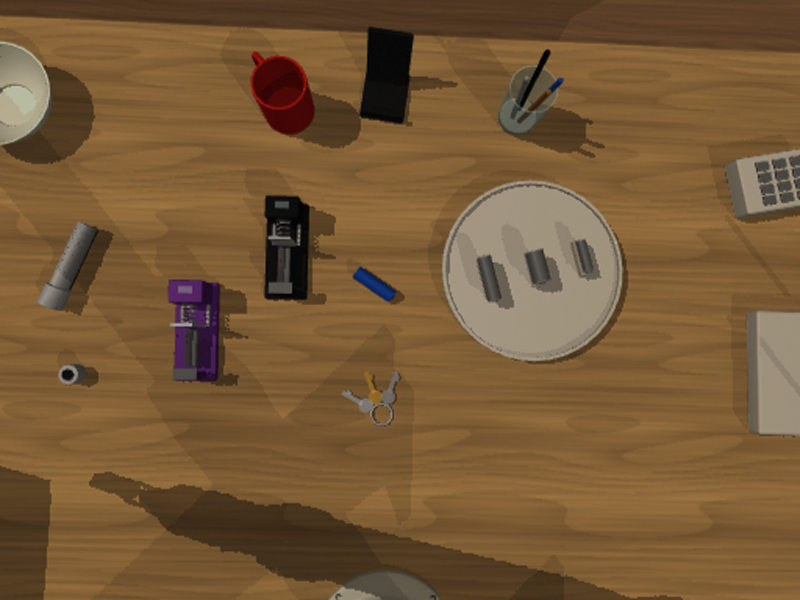

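The scene view shows the tray with three cells at (172–212, 130–155) and the black charger at (265,245). In the top view, the longest cell is the left one at (489,278), and the black charger is at (286,248) with its spring toward the top of the image. Next I'll measure these and zoom in on the ends.

```bash
python3 - <<'E'
from h import *
T=np.load('last_top.npz');S=np.load('last_scene.npz')
g=lambda z:{k:z[k] for k in('fx','fy','cx','cy','rvec','tvec')}
P=pts(T['d'],g(T));p=T['p'];Q=pts(S['d'],g(S))
print('table z',np.median(P[300:330,250:300,2]), 'cam',-R.from_rotvec(T['rvec']).as_matrix().T@T['tvec'])
# cells: above tray
Z=P[:,:,2]
m=np.zeros(Z.shape,bool);m[125:225,285:398]=1
mm=((Z>0.04)&(Z<0.08)&m).astype(np.uint8)
n,l,st,ce=cv2.connectedComponentsWithStats(mm)
for i in range(1,n):
    if st[i,4]<20: continue
    X=P[l==i][:,:2]; r=cv2.minAreaRect((X*1000).astype(np.float32)); print('cell',st[i],r,np.percentile(P[l==i][:,2],95))
# charger
s=P[120:195,165:202]
hs=(s[:,:,2]*1000).astype(int)
np.set_printoptions(linewidth=250)
print(hs[::2,::2])
print('rows x',(P[120:195:2,184,0]*1000).astype(int)); print('y',(P[157,165:202:2,1]*1000).astype(int))
a=cv2.resize(p[155:200,300:330],None,fx=12,fy=12,interpolation=cv2.INTER_CUBIC)
b=cv2.resize(S['p'][115:175,150:240],(800,540),interpolation=cv2.INTER_CUBIC)[:, :]
c=np.zeros((540,800,3),np.uint8);c[:,:360]=a;c[:300,360:]=cv2.resize(S['p'][115:175,150:238],(440,300),interpolation=cv2.INTER_CUBIC)
cc=cv2.resize(p[120:190,160:210],(171,240));c[300:,360:531]=cc
cv2.imwrite('pics/c.png',c[:,:,::-1])
E
```

```text
table z 0.00047678392756125214 cam [0.45003635 0.02235517 0.85419514]
cell [367 153  13  23 177] ((585.9767456054688, -283.30181884765625), (52.97612762451172, 17.584373474121094), 15.967077255249023) 0.054932220377387125
cell [336 159  16  25 255] ((565.492431640625, -210.24356079101562), (53.63289260864258, 26.08856773376465), 11.817197799682617) 0.06729145164784157
cell [305 163  16  31 276] ((546.0549926757812, -138.71827697753906), (69.69974517822266, 20.582618713378906), 15.185481071472168) 0.06205049399527196
[[  0   1  -1   2  -1   1   0   0  -1   0   0   1   1   2  -2  -1   0   0   0]
 [  0   0   0  -1   0   0   1   0  -1   2   1   0   0   0  -2  -2   0   0  -3]
 [  2   1  -1  -1   2   0   1   1   0   0   0   0   0  -1   0   0   0  -1   2]
 [ -1   0   0  59  60  61  62  61  62  60  60  61  61  60   2   0   0  -1   0]
 [  0   0  -1  62  59  62  62  62  60  62  64  61  60  57   0   0  -4   2   2]
 [  1   0  -1  60  61  60  63  63  63  64  61  62  63  63  34  10  -1   2  -1]
 [ -2   2   0  63  62  60  62  62  62  62  63  62  62  59  31  13 854  -1  -1]
 [ -1   0   0  62  62  59
[... 1965 characters left out ...]
12  54  56 854  53  56  56  57  47  12  11  12  10  -1   0   1]
 [  0   0   0  11  56  56  55  53  56  55  53  49  17  11  13  14   0  -1   0]
 [  0   0   8  13   9  32  36  38  36  41  43  40  16  12  11  14  -2   1   2]
 [  0   1   0   7   9  12  13  12  11  11  10  12  11  12  13  11  -1   0   0]
 [ -1   0   2   1 854  -3   0   0   0   0   2  -1   2  -1   0  -2   0  -1   1]
 [  0   2   0   2   0   3  -2   2   0   2   0   2   2  -1   0  -1   0   1   0]]
rows x [686 681 675 655 650 646 640 636 631 627 624 621 623 613 614 609 592 590 590 586 581 576 572 567 562 558 553 548 543 539 534 527 522 518 514 512 508 503]
y [214 209 205 197 192 187 181 176 172 167 161 157 152 149 144 139 136 131 127]
```

View pics/c.png

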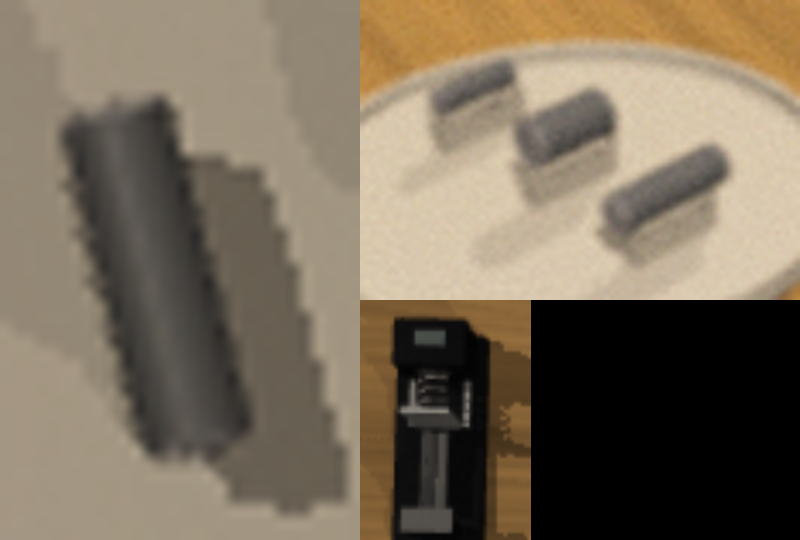

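The cells measure roughly 69.7 mm (the left one), 53 mm and 53.6 mm, so the left one is the target. Its axis has a yaw of about 15° and its centre is near (0.546, -0.139). Neither crop shows which end has the button, so I'll use the wrist camera for that.

Emit:
carry_out(
  commands=[
    {"linear": [0,0,0],"turn": [0,0,-1],"jaw": 1},
    {"linear": [0,0,0],"turn": [0,0,-1],"jaw": 1},
    {"linear": [0,0,0],"turn": [0,0,-1],"jaw": 1},
    {"linear": [0,0,0],"turn": [0,0,-1],"jaw": 1},
    {"linear": [0,0,0],"turn": [0,0,-1],"jaw": 1},
    {"linear": [0,0,0],"turn": [0,0,-1],"jaw": 1},
    {"linear": [0,0,0],"turn": [0,0,-1],"jaw": 1},
    {"linear": [0,0,0],"turn": [0,0,-1],"jaw": 1},
  ],
)

```text
clock: 0.77
ee_pos: [0.26, 0.5953, 0.2307]
orientation: [0.0, 0.62, 0.784, -0.001]
force: [0.0, -0.6, 0.5]
opening: 0.0855
```

Emit:
carry_out(
  commands=[
    {"linear": [-0.975,0.14,0],"turn": [0,0,0],"jaw": 1},
    {"linear": [-0.975,0.14,0],"turn": [0,0,0],"jaw": 1},
    {"linear": [-0.975,0.14,0],"turn": [0,0,0],"jaw": 1},
    {"linear": [-0.975,0.14,0],"turn": [0,0,0],"jaw": 1},
    {"linear": [-0.975,0.14,0],"turn": [0,0,0],"jaw": 1},
    {"linear": [-0.975,0.14,0],"turn": [0,0,0],"jaw": 1},
    {"linear": [-0.975,0.14,0],"turn": [0,0,0],"jaw": 1},
    {"linear": [-0.975,0.14,0],"turn": [0,0,0],"jaw": 1},
  ],
)

```text
clock: 1.43
ee_pos: [0.3173, 0.4475, 0.2309]
orientation: [-0.0, 0.622, 0.783, -0.0]
force: [0.3, 0.1, 0.1]
opening: 0.0854
```

Emit:
carry_out(
  commands=[
    {"linear": [-0.975,0.14,0],"turn": [0,0,0],"jaw": 1},
    {"linear": [-0.975,0.14,0],"turn": [0,0,0],"jaw": 1},
    {"linear": [-0.975,0.14,0],"turn": [0,0,0],"jaw": 1},
    {"linear": [-0.975,0.14,0],"turn": [0,0,0],"jaw": 1},
    {"linear": [-0.975,0.14,0],"turn": [0,0,0],"jaw": 1},
    {"linear": [-0.975,0.14,0],"turn": [0,0,0],"jaw": 1},
    {"linear": [-0.975,0.14,0],"turn": [0,0,0],"jaw": 1},
    {"linear": [-0.975,0.14,0],"turn": [0,0,0],"jaw": 1},
  ],
)

```text
clock: 2.1
ee_pos: [0.3744, 0.3007, 0.231]
orientation: [-0.0, 0.622, 0.783, -0.0]
force: [0.5, 0.5, 0.3]
opening: 0.0852
```

Emit:
carry_out(
  commands=[
    {"linear": [-0.975,0.14,0],"turn": [0,0,0],"jaw": 1},
    {"linear": [-0.975,0.14,0],"turn": [0,0,0],"jaw": 1},
    {"linear": [-0.975,0.14,0],"turn": [0,0,0],"jaw": 1},
    {"linear": [-0.975,0.14,0],"turn": [0,0,0],"jaw": 1},
    {"linear": [-0.975,0.14,0],"turn": [0,0,0],"jaw": 1},
    {"linear": [-0.975,0.14,0],"turn": [0,0,0],"jaw": 1},
    {"linear": [-0.975,0.14,0],"turn": [0,0,0],"jaw": 1},
    {"linear": [-0.975,0.14,0],"turn": [0,0,0],"jaw": 1},
  ],
)

```text
clock: 2.77
ee_pos: [0.4314, 0.154, 0.2311]
orientation: [-0.0, 0.622, 0.783, -0.0]
force: [-0.2, -0.0, 0.1]
opening: 0.0854
```

```bash
python3 - <<'E'
from h import *
s=env.sense();p,d,c=snap('wrist');np.savez('w1.npz',**np.load('last_wrist.npz'))
print(s['ee_pos'],R.from_rotvec(c['rvec']).as_matrix(),c, -R.from_rotvec(c['rvec']).as_matrix().T@c['tvec'])
cv2.imwrite('pics/d.png',cv2.resize(p,(800,600),interpolation=cv2.INTER_CUBIC)[:,:,::-1])
E
```

```text
[0.4313909  0.15397198 0.23105453] [[-0.2257858   0.97417626  0.00117644]
 [ 0.92891194  0.2149307   0.30154171]
 [ 0.29350193  0.06917665 -0.95345226]] {'fx': 297.3186396354542, 'fy': 297.3186396354542, 'cx': 251.8379231026739, 'cy': 189.94620461433476, 'rvec': array([-1.82377373, -2.29438767, -0.35526804]), 'tvec': array([-0.05191636, -0.47275748,  0.24220407])} [0.35634073 0.13543091 0.3735472 ]
```

View pics/d.png

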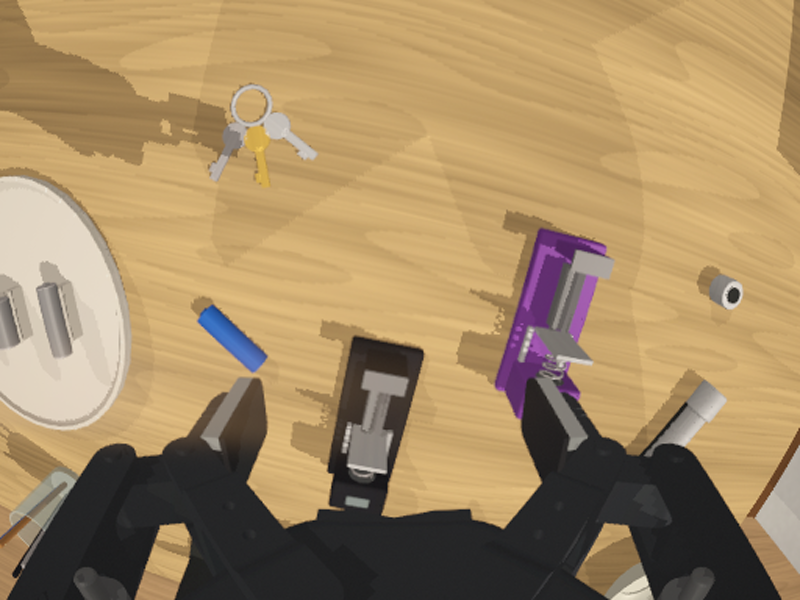

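The wrist view shows the black charger clearly at (375,425), with its lip at (385,383) and its spring at (368,450). I'll move on to the cell.

Emit:
carry_out(
  commands=[
    {"linear": [-0.975,0.14,0],"turn": [0,0,0],"jaw": 1},
    {"linear": [-0.975,0.14,0],"turn": [0,0,0],"jaw": 1},
    {"linear": [-0.975,0.14,0],"turn": [0,0,0],"jaw": 1},
    {"linear": [-0.975,0.14,0],"turn": [0,0,0],"jaw": 1},
    {"linear": [-0.975,0.14,0],"turn": [0,0,0],"jaw": 1},
    {"linear": [-0.975,0.14,0],"turn": [0,0,0],"jaw": 1},
    {"linear": [-0.975,0.14,0],"turn": [0,0,0],"jaw": 1},
    {"linear": [-0.975,0.14,0],"turn": [0,0,0],"jaw": 1},
  ],
)

```text
clock: 3.48
ee_pos: [0.4885, 0.0073, 0.231]
orientation: [-0.0, 0.622, 0.783, -0.0]
force: [0.5, 1.8, -0.8]
opening: 0.0858
```

Emit:
carry_out(
  commands=[
    {"linear": [-0.975,0.14,0],"turn": [0,0,0],"jaw": 1},
    {"linear": [-0.975,0.14,0],"turn": [0,0,0],"jaw": 1},
    {"linear": [-0.975,0.14,0.2],"turn": [0,0,0],"jaw": 1},
    {"linear": [-0.975,0.14,0.4],"turn": [0,0,0],"jaw": 1},
    {"linear": [-0.975,0.14,0.6],"turn": [0,0,0],"jaw": 1},
    {"linear": [-0.975,0.14,0.8],"turn": [0,0,0],"jaw": 1},
    {"linear": [-0.975,0.14,0.8],"turn": [0,0,-0.2],"jaw": 1},
    {"linear": [-0.975,0.14,0.6],"turn": [0,0,-0.2],"jaw": 1},
  ],
)

```text
clock: 4.15
ee_pos: [0.5454, -0.1392, 0.1616]
orientation: [-0.001, 0.609, 0.793, -0.0]
force: [-0.4, 0.1, 0.3]
opening: 0.085
```

```bash
python3 - <<'E'
from h import *
s=env.sense();p,d,c=snap('wrist');np.savez('w2.npz',**np.load('last_wrist.npz'))
print(s['ee_pos'],s['orientation'],s['joints'])
cv2.imwrite('pics/e.png',cv2.resize(p[150:384,130:390],(780,702),interpolation=cv2.INTER_CUBIC)[:600,:,::-1])
for z in ('w1','w2'):
    T=np.load(z+'.npz');P=pts(T['d'],T,True);Z=P[:,:,2]
    if z=='w1': print('table',np.median(Z[10:60,250:400]))
# cell in w2
m=(Z>0.045)&(Z<0.075)&(np.hypot(P[:,:,0]-.546,P[:,:,1]+.139)<.045)
X=P[m]; print('cell',len(X),cv2.minAreaRect((X[:,:2]*1000).astype(np.float32)),np.percentile(X[:,2],[50,98]))
# charger in w1 & top
for nm,T in(('w1',np.load('w1.npz')),('top',np.load('last_top.npz'))):
    P=pts(T['d'],T,nm=='w1');Z=P[:,:,2];dark=(P[:,:,0]>.49)&(P[:,:,0]<.69)&(P[:,:,1]>.115)&(P[:,:,1]<.215)
    for lab,lo,hi,xl,xh in(('base',.006,.017,.49,.69),('lip',.05,.06,.5,.54),('rail',.024,.036,.53,.575),('plate',.07,.082,.55,.63),('house',.057,.067,.62,.68)):
        m=dark&(Z>lo)&(Z<hi)&(P[:,:,0]>xl)&(P[:,:,0]<xh)
        if m.sum()<5: continue
        X=(P[m]*1000).astype(np.float32)
        print(nm,lab,len(X),cv2.minAreaRect(X[:,:2]),np.median(X[:,2]),np.percentile(X[:,0],[2,98]),np.percentile(X[:,1],[2,98]))
E
```

```text
[ 0.5454013  -0.13924296  0.16162402] [-8.78012762e-04  6.09062201e-01  7.93121863e-01 -4.17387137e-04] [ 0.34715917  0.40130238 -0.18041917  1.84220536  0.08897567  0.90780774
  1.95764771]
table -3.1958122136232464e-05
cell 1823 ((547.3659057617188, -139.97996520996094), (69.69755554199219, 21.13050079345703), 15.621588706970215) [0.05887541 0.06138385]Traceback (most recent call last):
  File "<stdin>", line 18, in <module>
cv2.error: OpenCV(4.12.0) /io/opencv/modules/imgproc/src/convhull.cpp:143: error: (-215:Assertion failed) total >= 0 && (depth == CV_32F || depth == CV_32S) in function 'convexHull'
```

View pics/e.png

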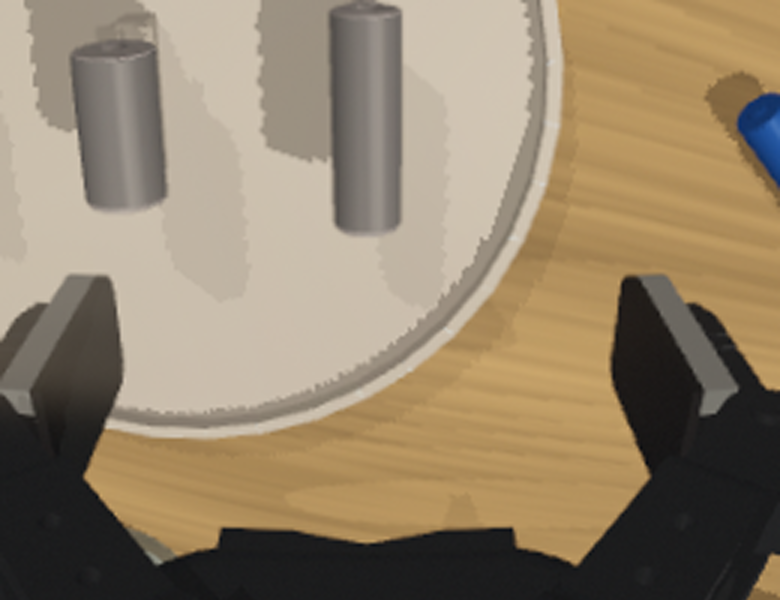

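The cell runs from (365,5) at its end nearest the robot to (365,232). There seems to be a button at the top end, so I'll check that crop and fix the charger measurement.

```bash
python3 - <<'E'
from h import *
T=np.load('w2.npz')
cv2.imwrite('pics/f.png',cv2.resize(T['p'][125:180,225:285],None,fx=10,fy=10,interpolation=cv2.INTER_CUBIC)[:,:,::-1])
for nm,T in(('w1',np.load('w1.npz')),('top',np.load('last_top.npz'))):
    P=pts(T['d'],T,nm=='w1');Z=P[:,:,2];dark=(P[:,:,0]>.49)&(P[:,:,0]<.69)&(P[:,:,1]>.115)&(P[:,:,1]<.215)
    for lab,lo,hi,xl,xh in(('base',.006,.017,.49,.69),('lip',.05,.06,.5,.54),('rail',.024,.036,.53,.575),('plate',.07,.082,.55,.63),('house',.057,.067,.62,.68)):
        m=dark&(Z>lo)&(Z<hi)&(P[:,:,0]>xl)&(P[:,:,0]<xh)
        if m.sum()<5: continue
        X=(P[m]*1000).astype(np.float32)
        r=cv2.minAreaRect(np.ascontiguousarray(X[:,:2]))
        print(nm,lab,len(X),np.round(np.r_[r[0],r[1],r[2]],1),np.median(X[:,2]).round(1),np.percentile(X[:,0],[2,98]).round(1),np.percentile(X[:,1],[2,98]).round(1))
        if lab in('rail','base','lip'):
            for lo_ in np.arange(xl*1000,xh*1000,10 if lab!='base' else 20):
                k=(X[:,0]>lo_)&(X[:,0]<=lo_+(10 if lab!='base' else 20))
                if k.sum()>5: print('   ',lo_,np.percentile(X[k,1],[1,50,99]).round(1),end='')
            print()
E
```

```text
w1 base 1898 [5.844e+02 1.679e+02 1.490e+02 6.420e+01 4.000e-01] 11.7 [510.8 643.7] [136.7 198.8]
    510.0 [136.1 164.9 197.9]    530.0 [136.4 148.5 198.9]    550.0 [136.3 155.9 198.7]    570.0 [136.5 157.8 199.2]    590.0 [136.5 155.4 199.4]    610.0 [137.3 148.9 199.8]    630.0 [136.6 141.7 200.1]    650.0 [137.7 140.9 189.7]
w1 lip 380 [523.8 167.3  17.2  33.1   1. ] 55.8 [515.7 532. ] [151.3 183.1]
    510.0 [151.  167.7 183.4]    520.0 [150.9 167.1 183.4]    530.0 [152.2 166.5 183.3]
w1 rail 236 [560.  167.8  17.6  30.   89.8] 30.7 [546.9 574.5] [159.3 176.1]
    540.0 [159.2 166.4 175.1]    550.0 [159.2 167.8 176.1]    560.0 [159.  168.4 176.5]    570.0 [159.7 167.2 176.2]
w1 plate 129 [593.5 168.5   6.4  32.2   1.1] 75.1 [590.6 596. ] [153.1 184.1]
w1 house 649 [640.8 168.7  34.   50.9   3.1] 61.7 [625.2 656.2] [145.  192.8]
top base 877 [584.9 168.4 150.5  64.8   0.9] 12.0 [510.5 648.7] [136.6 198.8]
    490.0 [170.4 183.6 194. ]    510.0 [136.4 154.1 199.1]    530.0 [135.5 154.2 197.8]    550.0 [136.3 157.8 198.6]    570.0 [136.9 158.5 199.6]    590.0 [137.3 154.6 200. ]    610.0 [137.  162.7 199. ]    630.0 [136.9 140.5 181.2]    650.0 [137.7 142.1 144.8]
top lip 104 [522.5 167.3  14.1  32.    1.9] 56.1 [515.3 529.7] [151.4 183.1]
    510.0 [151.4 170.3 183. ]    520.0 [151.3 165.4 183.3]
top rail 143 [554.5 167.1  40.8  17.1   2.9] 30.7 [534.5 574.7] [158.5 175.8]
    530.0 [158.2 167.1 174.5]    540.0 [158.1 167.7 175. ]    550.0 [158.8 169.2 175.7]    560.0 [159.1 167.8 175.8]    570.0 [159.7 168.9 175.9]
top plate 34 [592.7 167.8  28.8   4.1  89.4] 75.8 [590.6 594.7] [154. 182.]
top house 313 [641.4 168.3  33.3  48.2   1.1] 61.8 [625.1 656.9] [144.6 191.9]
```

View pics/f.png

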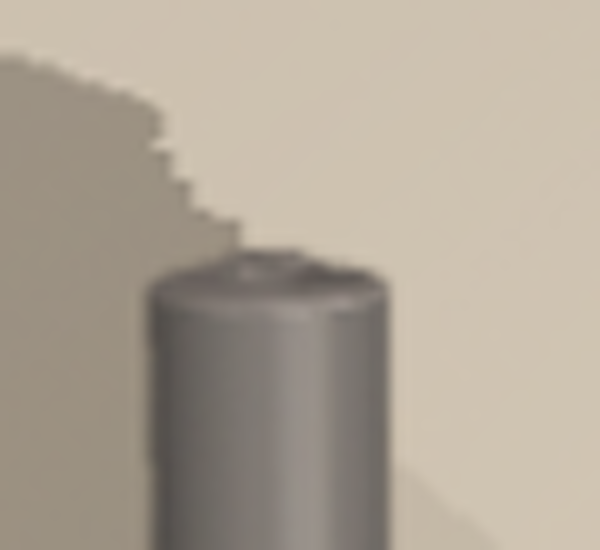

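The button is clearly visible at the end nearest the robot (around (270,260) in the crop), so the flat end already faces +x, like the spring, and no flip is needed. The bay is at about (0.560, 0.168, 0.0405) with a yaw of about 0.7°. I'll descend and grasp now.

Emit:
carry_out(
  commands=[
    {"linear": [-0.03,0.065,0.9],"turn": [0,0,-0.1],"jaw": 0.6},
    {"linear": [0,0,1],"turn": [0,0,0],"jaw": 0.6},
    {"linear": [0,0,1],"turn": [0,0,0],"jaw": 0.6},
    {"linear": [0,0,1],"turn": [0,0,0],"jaw": 0.6},
    {"linear": [0,0,1],"turn": [0,0,0],"jaw": 0.6},
    {"linear": [0,0,0.9],"turn": [0,0,0],"jaw": 0.6},
    {"linear": [0,0,0.6],"turn": [0,0,0],"jaw": 0.6},
    {"linear": [0,0,0.2],"turn": [0,0,0],"jaw": 0.6},
  ],
)

```text
clock: 4.87
ee_pos: [0.5457, -0.1383, 0.029]
orientation: [-0.002, 0.606, 0.795, -0.001]
force: [-0.5, -0.6, 0.0]
opening: 0.0508
```

Emit:
carry_out(
  commands=[
    {"linear": [0,0,0],"turn": [0,0,0],"jaw": 0.4},
    {"linear": [0,0,0],"turn": [0,0,0],"jaw": 0.3},
    {"linear": [0,0,0],"turn": [0,0,0],"jaw": 0},
    {"linear": [0,0,0],"turn": [0,0,0],"jaw": 0},
    {"linear": [0,0,0],"turn": [0,0,0],"jaw": 0},
    {"linear": [0,0,0],"turn": [0,0,0],"jaw": 0},
  ],
)

```text
clock: 5.37
ee_pos: [0.5485, -0.1389, 0.0325]
orientation: [0.001, 0.606, 0.795, 0.001]
force: [-0.9, 1.3, 6.3]
opening: 0.019
```

```bash
python3 - <<'E'
from h import *
s=env.sense();print(s['ee_pos'],s['force'],s['moment'],s['opening'],s['orientation'])
p,d,c=snap('wrist');s=env.sense();print(s['ee_pos'],s['force'],s['opening'])
P=pts(d,c,True);Z=P[:,:,2]
m=(Z>0.03)&(Z<0.075)&(np.hypot(P[:,:,0]-.546,P[:,:,1]+.139)<.045)
X=P[m&(P[:,:,0]<.535)]; print(np.percentile(X,[2,50,98],axis=0))
cv2.imwrite('pics/g.png',cv2.resize(p[130:340,150:350],(572,600),interpolation=cv2.INTER_CUBIC)[:,:,::-1])
E
```

```text
[ 0.54846523 -0.13887354  0.03249733] [-0.86128406  1.3264103   6.333062  ] [0.18588623 0.12714538 0.00032424] 0.018973876211378502 [9.62145762e-04 6.06168558e-01 7.95335439e-01 5.41599512e-04]
[ 0.54845385 -0.13887009  0.03247267] [-0.49443638  0.89995304  6.63740255] 0.01940080761471774
[[ 0.5135809  -0.15692977  0.042644  ]
 [ 0.52448635 -0.14479624  0.05882717]
 [ 0.53482731 -0.12704188  0.07316775]]
```

View pics/g.png

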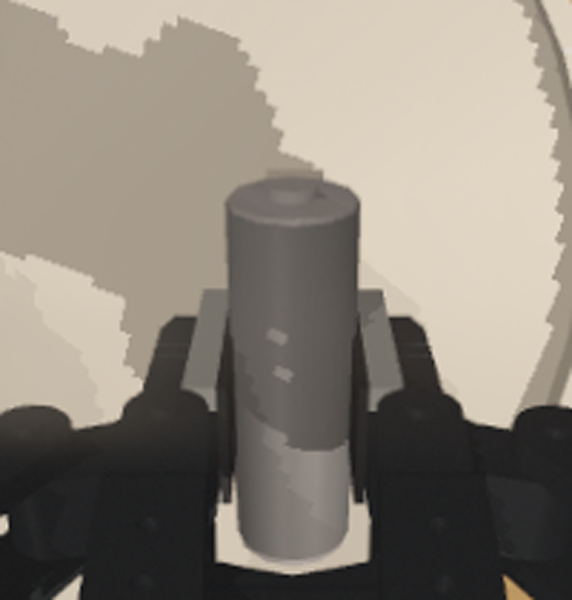

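The grasp is good: the cell is centred between the pads and its button faces up the image, toward the robot, at (290,185). Lifting and turning to the bay's yaw.

Emit:
carry_out(
  commands=[
    {"linear": [0,0,-0.5],"turn": [0,0,0],"jaw": 0},
    {"linear": [0,0,-1],"turn": [0,0,0],"jaw": 0},
    {"linear": [0,0,-1],"turn": [0,0,0.64],"jaw": 0},
    {"linear": [0,0,-1],"turn": [0,0,0.64],"jaw": 0},
    {"linear": [0,0,-1],"turn": [0,0,0.64],"jaw": 0},
    {"linear": [0,0,-0.5],"turn": [0,0,0.64],"jaw": 0},
    {"linear": [0,0,0],"turn": [0,0,0.64],"jaw": 0},
    {"linear": [0.5,0,0],"turn": [0,0,0],"jaw": 0},
  ],
)

```text
clock: 6.08
ee_pos: [0.5477, -0.1315, 0.1329]
orientation: [0.002, 0.705, 0.71, -0.0]
force: [0.4, -0.4, -1.3]
opening: 0.019
```

Emit:
carry_out(
  commands=[
    {"linear": [1,0.02,0],"turn": [0,0,0],"jaw": 0},
    {"linear": [1,0.02,0],"turn": [0,0,0],"jaw": 0},
    {"linear": [1,0.02,0],"turn": [0,0,0],"jaw": 0},
    {"linear": [1,0.02,0],"turn": [0,0,0],"jaw": 0},
    {"linear": [1,0.02,0],"turn": [0,0,0],"jaw": 0},
    {"linear": [1,0.02,0],"turn": [0,0,0],"jaw": 0},
    {"linear": [1,0.02,0],"turn": [0,0,0],"jaw": 0},
    {"linear": [1,0.02,0],"turn": [0,0,0],"jaw": 0},
  ],
)

```text
clock: 6.75
ee_pos: [0.5475, 0.0328, 0.131]
orientation: [-0.001, 0.702, 0.712, -0.0]
force: [0.1, -0.0, -1.0]
opening: 0.019
```

Emit:
carry_out(
  commands=[
    {"linear": [1,0,0],"turn": [0,0,0],"jaw": 0},
    {"linear": [1,0,0],"turn": [0,0,0],"jaw": 0},
    {"linear": [1,0,0],"turn": [0,0,0],"jaw": 0},
    {"linear": [1,0,0],"turn": [0,0,0],"jaw": 0},
    {"linear": [1,0,0],"turn": [0,0,0],"jaw": 0},
    {"linear": [1,0,0],"turn": [0,0,0],"jaw": 0},
    {"linear": [0.8,0,0],"turn": [0,0,0],"jaw": 0},
    {"linear": [0,0,0],"turn": [0,0,0],"jaw": 0},
  ],
)

```text
clock: 7.42
ee_pos: [0.5452, 0.1727, 0.1312]
orientation: [-0.001, 0.7, 0.714, 0.001]
force: [0.1, 0.2, -1.1]
opening: 0.0193
```

```bash
cat > look.py <<'E'
import sys
from h import *
s=env.sense();p,d,c=snap('wrist',sys.argv[1]);e=s['ee_pos']
print(s['clock'],e,s['orientation'],s['force'],s['opening'])
P=pts(d,c,True);v=P-e
# cell in tool frame
t=R.from_quat(np.r_[s['orientation'][1:],s['orientation'][0]]).as_matrix();V=v@t
m=(abs(V[:,:,0])<.0125)&(abs(V[:,:,1])<.05)&(V[:,:,2]<0)&(V[:,:,2]>-.045)
n,l,st,ce=cv2.connectedComponentsWithStats(m.astype(np.uint8))
i=1+np.argmax(st[1:,4]);X=V[l==i]
print('tool-frame cell pct',(np.percentile(X,[.5,50,99.5],axis=0)*1000).round(1))
for a in range(-40,40,10):
    k=(X[:,1]*1000>a)&(X[:,1]*1000<=a+10)
    if k.sum()>20: print(a,k.sum(),'x',(np.percentile(X[k,0],[2,98])*1000).round(1),'topz',(np.percentile(X[k,2],[2,10])*1000).round(1))
E
python3 look.py h.png; python3 - <<'E'
from h import *
p,d,c=snap('top','i.png');P=pts(d,c);e=env.sense()['ee_pos'];Z=P[:,:,2]
E
```

```text
7.4167 [0.5452345  0.17272806 0.13116154] [-1.33234157e-03  7.00031700e-01  7.14110255e-01  6.21965019e-04] [ 0.12379782  0.15674386 -1.07154158] 0.01927574964812816
tool-frame cell pct [[-12.3 -36.  -43.5]
 [ -0.9  -9.2 -26.9]
 [ 12.2  32.8 -10.2]]
-40 964 x [-10.9   8.6] topz [-28.7 -27.8]
-30 976 x [-10.9   8.8] topz [-28.9 -28.4]
-20 1286 x [-12.1  12.2] topz [-41.6 -33. ]
-10 1092 x [-12.3  10.5] topz [-43.  -37.6]
0 948 x [-12.1  10.2] topz [-41.8 -37.2]
10 636 x [-11.    8.8] topz [-36.9 -28.4]
20 559 x [-10.8   8.9] topz [-28.8 -28.3]
30 164 x [-10.3   8.5] topz [-28.4 -28.1]
```

```bash
python3 - <<'E'
from h import *
T=np.load('last_wrist.npz');P=pts(T['d'],T,True)*1000
def rep(P,lab,lo,hi,xl,xh):
    m=(P[:,:,2]>lo)&(P[:,:,2]<hi)&(P[:,:,0]>xl)&(P[:,:,0]<xh)&(abs(P[:,:,1]-168)<40)
    if m.sum()<10: return print(lab,'none')
    X=P[m].astype(np.float32);print(lab,len(X),np.percentile(X[:,0],[1,99]).round(1),np.percentile(X[:,1],[1,99]).round(1),np.median(X[:,2]).round(1))
print('wrist');rep(P,'lip',50,60,505,540);rep(P,'base',7,17,505,540);rep(P,'base2',7,17,515,530);rep(P,'cellnear',138,165,495,525)
T=np.load('last_top.npz');P=pts(T['d'],T)*1000
print('top');rep(P,'lip',50,60,505,540);rep(P,'base',7,17,500,540);rep(P,'cell?',138,165,480,560)
im=cv2.imread('pics/h.png');cv2.imwrite('pics/h2.png',cv2.resize(im[60:340,110:390],(600,600),interpolation=cv2.INTER_CUBIC))
E
```

```text
wrist
lip 972 [516.1 531.6] [150.4 183.7] 55.7
base 1145 [510.9 539.6] [136.2 198.7] 11.7
base2 535 [515.2 529.6] [135.7 198.4] 11.9
cellnear 1915 [509.2 524.7] [161.1 181. ] 156.9
top
lip 84 [515.2 529.7] [151.2 182.7] 56.0
base 174 [509.5 539.8] [135.5 199.1] 11.6
cell? 109 [509.2 538.4] [147.6 177. ] 156.7
```

View pics/h2.png

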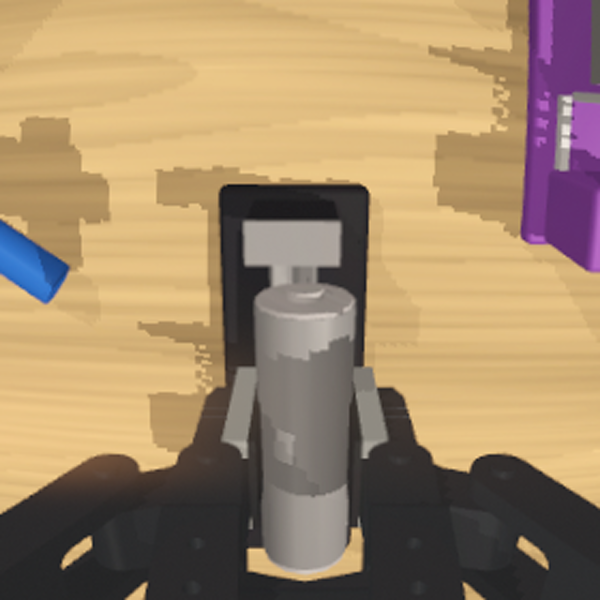

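The cell hangs level above the bay. Its button end is at (305,290) and the lip at (292,243), so it needs about 4.5 mm of lateral correction. Next I'll lower it to pressing height, short of the contact.

Emit:
carry_out(
  commands=[
    {"linear": [-0.22,0.33,0],"turn": [0,0,0.1],"jaw": 0},
    {"linear": [0,0,0.7],"turn": [0,0,0],"jaw": 0},
    {"linear": [0,0,0.9],"turn": [0,0,0],"jaw": 0},
    {"linear": [0,0,0.9],"turn": [0,0,0],"jaw": 0},
    {"linear": [0,0,0.8],"turn": [0,0,0],"jaw": 0},
    {"linear": [0,0,0.5],"turn": [0,0,0],"jaw": 0},
    {"linear": [0,0,0.1],"turn": [0,0,0],"jaw": 0},
    {"linear": [0,0,0],"turn": [0,0,0],"jaw": 0},
  ],
)

```text
clock: 8.18
ee_pos: [0.5533, 0.1615, 0.0526]
orientation: [-0.0, 0.706, 0.708, -0.001]
force: [0.5, 0.8, -1.0]
opening: 0.0193
```

```bash
python3 look.py j.png; python3 - <<'E'
from h import *
T=np.load('last_wrist.npz');P=pts(T['d'],T,True)*1000
for lab,lo,hi,xl,xh in(('lip',52,58,505,540),('base',7,17,505,530),('cell',61,85,500,545)):
    m=(P[:,:,2]>lo)&(P[:,:,2]<hi)&(P[:,:,0]>xl)&(P[:,:,0]<xh)&(abs(P[:,:,1]-168)<40)
    X=P[m];print(lab,len(X),np.percentile(X,[1,50,99],axis=0).round(1))
E
```

```text
8.1833 [0.5533401  0.16148023 0.05264721] [-1.93329927e-04  7.06100529e-01  7.08111091e-01 -8.29748333e-04] [ 0.54420891  0.82279291 -1.02805731] 0.019269149567825102
tool-frame cell pct [[-12.3 -37.6 -43.6]
 [ -0.4 -10.6 -26.4]
 [ 12.3  39.3  -1.4]]
-40 1616 x [-10.9  11.5] topz [-28.4 -27.3]
-30 1022 x [-10.9  11.7] topz [-28.9 -28.3]
-20 1269 x [-12.1  12.2] topz [-40.3 -32.5]
-10 1113 x [-12.3  10.5] topz [-43.4 -37.6]
0 949 x [-12.   10.2] topz [-41.9 -37.4]
10 633 x [-10.9   8.9] topz [-36.9 -28.5]
20 564 x [-10.9   8.9] topz [-28.8 -28.3]
30 390 x [-9.2 12.3] topz [-28.4 -27.6]
lip 1382 [[515.5 150.3  52.4]
 [519.8 173.3  55.7]
 [531.4 183.9  57.1]]
base 1740 [[510.8 136.1   7.6]
 [515.9 165.6  11.7]
 [529.6 198.1  16. ]]
cell 3583 [[517.3 145.1  62.6]
 [531.8 160.6  78.7]
 [544.5 176.1  84.2]]
```

Emit:
carry_out(
  commands=[
    {"linear": [0.15,0,0],"turn": [0,0,-0.1],"jaw": 0},
    {"linear": [0.15,0,0],"turn": [0,0,0],"jaw": 0},
    {"linear": [0,0,0],"turn": [0,0,0],"jaw": 0},
    {"linear": [0,0,0],"turn": [0,0,0],"jaw": 0},
    {"linear": [0,0,0],"turn": [0,0,0],"jaw": 0},
  ],
)

```text
clock: 8.65
ee_pos: [0.5537, 0.1691, 0.0537]
orientation: [0.0, 0.703, 0.712, 0.0]
force: [-0.1, -0.6, -1.3]
opening: 0.0189
```

```bash
python3 look.py k.png|head -2; python3 - <<'E'
from h import *
print(env.sense()['ee_pos'])
T=np.load('last_wrist.npz');P=pts(T['d'],T,True)*1000
for lab,lo,hi,xl,xh in(('lip',52,58,505,540),('base',7,17,505,530),('cell',70,85,500,530)):
    m=(P[:,:,2]>lo)&(P[:,:,2]<hi)&(P[:,:,0]>xl)&(P[:,:,0]<xh)&(abs(P[:,:,1]-168)<40)
    X=P[m];print(lab,len(X),np.percentile(X,[1,50,99],axis=0).round(1))
E
```

```text
8.65 [0.55366503 0.16907656 0.0537213 ] [1.64884438e-04 7.02624133e-01 7.11561109e-01 2.96533337e-04] [-0.11231213 -0.6391398  -1.25986424] 0.018949221569590842
tool-frame cell pct [[-12.3 -38.  -43.8]
[0.55360233 0.1689188  0.05360319]
lip 1365 [[515.4 150.5  52.5]
 [519.9 166.3  55.7]
 [531.6 183.7  57.2]]
base 1762 [[510.8 136.    8.2]
 [515.9 167.8  11.6]
 [529.7 198.6  15.9]]
cell 1483 [[517.5 157.6  70.4]
 [522.6 167.5  79.6]
 [529.8 177.6  82.7]]
```

Well aligned now: the cell end is at y=167.6, the lip centre at 167.1, and the cell centre is about 8 mm on the lip side of the bay centre. Pressing the flat end against the contact.

Emit:
carry_out(
  commands=[
    {"linear": [-0.02,0.25,0],"turn": [0,0,0],"jaw": 0},
    {"linear": [0,0.25,0],"turn": [0,0,0],"jaw": 0},
    {"linear": [0,0.25,0],"turn": [0,0,0],"jaw": 0},
    {"linear": [0,0.2,0],"turn": [0,0,0],"jaw": 0},
    {"linear": [0,0.15,0],"turn": [0,0,0],"jaw": 0},
    {"linear": [0,0,0],"turn": [0,0,0],"jaw": 0},
    {"linear": [0,0,0],"turn": [0,0,0],"jaw": 0},
  ],
)

```text
clock: 9.28
ee_pos: [0.5745, 0.1687, 0.0528]
orientation: [-0.001, 0.703, 0.711, -0.001]
force: [-5.0, 0.4, 2.0]
opening: 0.0191
```

```bash
cat > rel.py <<'E'
import sys
from h import *
s=env.sense();q=s['orientation'];print(s['ee_pos'],'yaw',np.degrees(2*np.arctan2(q[2],q[1])),q,s['force'],s['opening'])
p,d,c=snap('wrist',sys.argv[1]);P=pts(d,c,True)*1000;z=(s['ee_pos'][2]+.018)*1000
for lab,lo,hi,xl,xh in(('lip',52,58,505,536),('cell',z-5,z+14,505,550)):
    m=(P[:,:,2]>lo)&(P[:,:,2]<hi)&(P[:,:,0]>xl)&(P[:,:,0]<xh)&(abs(P[:,:,1]-168)<20)
    X=P[m];print(lab,len(X),np.percentile(X,[.5,50,99.5],axis=0).round(1))
im=p[60:340,110:390];cv2.imwrite('pics/z'+sys.argv[1],cv2.resize(im,(600,600),interpolation=cv2.INTER_CUBIC)[:,:,::-1])
E
python3 rel.py l.png
```

```text
[0.57453074 0.16869304 0.05284133] yaw 90.70708260818373 [-0.00071157  0.70272968  0.71145596 -0.00095217] [-5.01282196  0.40578254  1.97386482] 0.019090507879338622
lip 2394 [[515.6 150.4  52.3]
 [523.5 167.2  55.9]
 [532.1 183.9  57.3]]
cell 1463 [[538.2 156.8  66.4]
 [542.8 167.1  78.1]
 [549.9 177.5  81.9]]
```

View pics/zl.png

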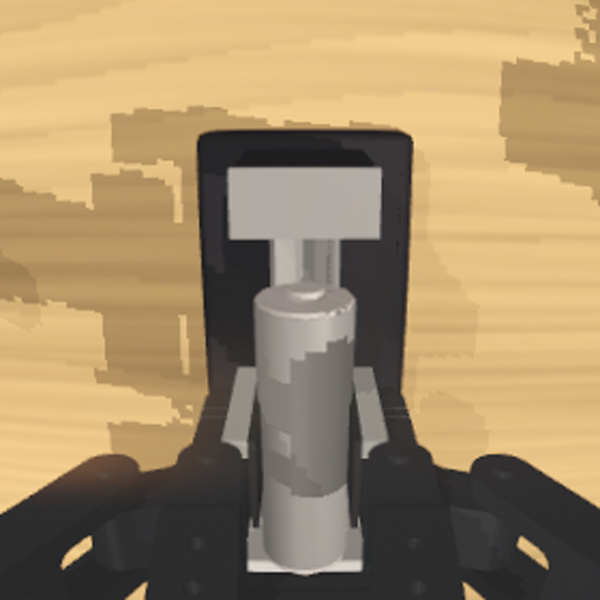

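The cell presses the contact with 5 N (about 14 mm of travel). Its button end at (305,290) is about 6 mm clear of the lip edge at y≈240. Lowering it past the lip.

Emit:
carry_out(
  commands=[
    {"linear": [0,0,0.3],"turn": [0,0,0],"jaw": 0},
    {"linear": [0,0,0.3],"turn": [0,0,0],"jaw": 0},
    {"linear": [0,0,0.3],"turn": [0,0,0],"jaw": 0},
    {"linear": [0,0,0.25],"turn": [0,0,0],"jaw": 0},
    {"linear": [0,0,0.2],"turn": [0,0,0],"jaw": 0},
    {"linear": [0,0,0],"turn": [0,0,0],"jaw": 0},
    {"linear": [0,0,0],"turn": [0,0,0],"jaw": 0},
  ],
)

```text
clock: 9.92
ee_pos: [0.5735, 0.1683, 0.025]
orientation: [-0.001, 0.703, 0.712, -0.002]
force: [-4.8, 1.0, -1.5]
opening: 0.0193
```

```bash
python3 rel.py m.png
```

```text
[0.57346412 0.16832725 0.02496552] yaw 90.71556898816088 [-0.0011092   0.7026759   0.7115069  -0.00180997] [-4.79729409  1.0197142  -1.54505915] 0.01929770767592513
lip 3546 [[515.7 150.3  52.4]
 [523.2 167.2  55.8]
 [531.6 183.9  57.3]]
cell 5413 [[515.7 150.4  39. ]
 [526.1 167.   55.3]
 [549.7 183.8  56.9]]
```

Emit:
carry_out(
  commands=[
    {"linear": [0,0,0.08],"turn": [0,0,0],"jaw": 0},
    {"linear": [0,0,0.07],"turn": [0,0,0],"jaw": 0},
    {"linear": [0,0,0],"turn": [0,0,0],"jaw": 0},
    {"linear": [0,0,0],"turn": [0,0,0],"jaw": 0},
  ],
)

```text
clock: 10.3
ee_pos: [0.5741, 0.1685, 0.0228]
orientation: [-0.001, 0.703, 0.711, -0.001]
force: [-6.1, 0.8, 2.6]
opening: 0.0194
```

```bash
python3 rel.py n.png; python3 look.py n2.png
```

```text
[0.57413691 0.16853623 0.02284004] yaw 90.70534511996334 [-0.00074471  0.70274026  0.7114451  -0.00119915] [-6.09026385  0.79723696  2.64291042] 0.01938395314665691
lip 3682 [[515.8 150.3  52.3]
 [523.3 167.1  55.8]
 [531.6 183.9  57.4]]
cell 2242 [[515.6 150.9  36. ]
 [540.3 166.9  48.5]
 [549.8 183.3  54.8]]
10.35 [0.57414026 0.16848483 0.02283033] [-0.000741    0.70276016  0.71142543 -0.00120896] [-5.70862955  0.28825759  2.07263015] 0.019087532378826984
tool-frame cell pct [[-12.3 -49.8 -43.8]
 [ -0.4 -11.1 -27.3]
 [ 12.3  34.6  -7.2]]
-40 1070 x [-10.7   8.4] topz [-28.5 -27.7]
-30 967 x [-10.9   8.8] topz [-28.9 -28.3]
-20 1281 x [-12.2  12.2] topz [-40.6 -32.9]
-10 1106 x [-12.3  10.5] topz [-43.4 -37.7]
0 945 x [-12.   10.2] topz [-42.1 -37.3]
10 650 x [-10.9   8.9] topz [-37.1 -28.5]
20 557 x [-10.7   8.9] topz [-28.8 -28.2]
30 500 x [-12.2  12.2] topz [-29.3 -28.2]
```

View pics/zn.png

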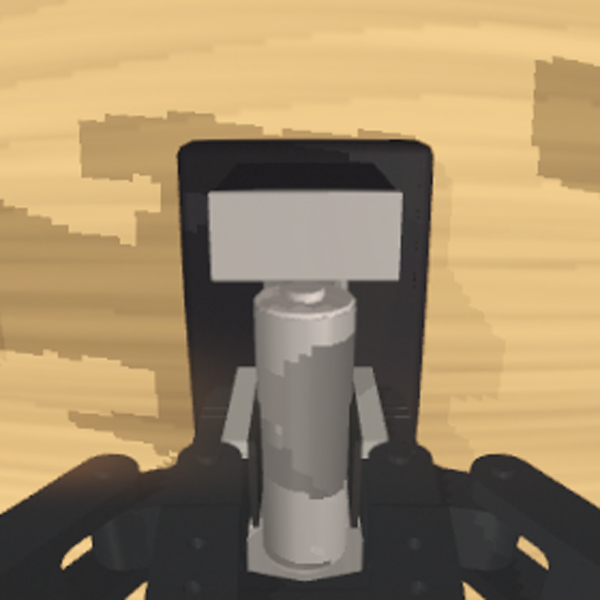

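The cell is down in the groove, resting with about 2 N, its top (≈51 mm) below the lip's underside (53 mm). Sliding it back under the lip.

Emit:
carry_out(
  commands=[
    {"linear": [0,-0.15,0],"turn": [0,0,0],"jaw": 0},
    {"linear": [0,-0.2,0],"turn": [0,0,0],"jaw": 0},
    {"linear": [0,-0.15,0],"turn": [0,0,0],"jaw": 0},
    {"linear": [0,-0.1,0],"turn": [0,0,0],"jaw": 0},
    {"linear": [0,0,0],"turn": [0,0,0],"jaw": 0},
    {"linear": [0,0,0],"turn": [0,0,0],"jaw": 0},
  ],
)

```text
clock: 10.9
ee_pos: [0.5633, 0.1684, 0.0232]
orientation: [-0.0, 0.703, 0.711, -0.0]
force: [-2.3, -0.3, -1.8]
opening: 0.0195
```

```bash
python3 rel.py o.png
```

```text
[0.56328916 0.16836063 0.02317149] yaw 90.69811232549284 [-2.85401576e-05  7.02785857e-01  7.11401446e-01 -1.46325173e-04] [-2.27573054 -0.27415528 -1.78106181] 0.019531851019217242
lip 3499 [[515.5 150.3  52.3]
 [523.1 167.   55.8]
 [531.9 183.9  57.3]]
cell 2725 [[515.4 150.5  36.7]
 [535.2 167.2  50.4]
 [549.8 183.5  55.2]]
```

Emit:
carry_out(
  commands=[
    {"linear": [0,-0.06,0],"turn": [0,0,0],"jaw": 0},
    {"linear": [0,-0.04,0],"turn": [0,0,0],"jaw": 0},
    {"linear": [0,0,0],"turn": [0,0,0],"jaw": 0},
    {"linear": [0,0,0],"turn": [0,0,0],"jaw": 0},
  ],
)

```text
clock: 11.28
ee_pos: [0.5618, 0.1684, 0.0234]
orientation: [0.0, 0.703, 0.711, 0.0]
force: [-2.3, 0.2, -1.6]
opening: 0.0194
```

Emit:
carry_out(
  commands=[
    {"linear": [0,-0.06,0.02],"turn": [0,0,0],"jaw": 0},
    {"linear": [0,-0.04,0.02],"turn": [0,0,0],"jaw": 0},
    {"linear": [0,0,0],"turn": [0,0,0],"jaw": 0},
    {"linear": [0,0,0],"turn": [0,0,0],"jaw": 0},
  ],
)

```text
clock: 11.62
ee_pos: [0.5617, 0.1684, 0.0234]
orientation: [0.001, 0.703, 0.711, 0.002]
force: [3.6, -0.8, 0.1]
opening: 0.0191
```

The wall is reached: the force flipped to +3.6 N with no further motion. Releasing and retreating.

Emit:
carry_out(
  commands=[
    {"linear": [0,0.05,0],"turn": [0,0,0],"jaw": 0},
    {"linear": [0,0,0],"turn": [0,0,0],"jaw": 0.3},
    {"linear": [0,0,0],"turn": [0,0,0],"jaw": 0.45},
    {"linear": [0,0,0],"turn": [0,0,0],"jaw": 0.55},
    {"linear": [0,0,0],"turn": [0,0,0],"jaw": 0.55},
    {"linear": [0,0,-0.2],"turn": [0,0,0],"jaw": 0.55},
    {"linear": [0,0,-0.5],"turn": [0,0,0],"jaw": 0.55},
    {"linear": [0,0,-0.8],"turn": [0,0,0],"jaw": 0.55},
  ],
)

```text
clock: 12.28
ee_pos: [0.5591, 0.1682, 0.052]
orientation: [-0.001, 0.703, 0.711, -0.001]
force: [0.0, 0.1, -0.6]
opening: 0.047
```

Emit:
carry_out(
  commands=[
    {"linear": [0,0,-1],"turn": [0,0,0],"jaw": 0.55},
    {"linear": [0,0,-1],"turn": [0,0,0],"jaw": 0.55},
    {"linear": [0,0,-1],"turn": [0,0,0],"jaw": 0.55},
    {"linear": [0,0,-1],"turn": [0,0,0],"jaw": 0.55},
    {"linear": [0,0,-0.5],"turn": [0,0,0],"jaw": 0.55},
    {"linear": [0,0,0],"turn": [0,0,0],"jaw": 0.55},
  ],
)

```text
clock: 12.78
ee_pos: [0.5625, 0.1692, 0.1459]
orientation: [0.001, 0.703, 0.711, 0.003]
force: [0.3, -0.5, 0.6]
opening: 0.0469
```

```bash
python3 - <<'E'
from h import *
p,d,c=snap('wrist');P=pts(d,c,True)*1000;print(env.sense()['force'],env.sense()['clock'])
for lab,lo,hi,xl,xh in(('lip',52.5,60,505,536),('cell',44,52,532,600),('plate',70,80,570,625)):
    m=(P[:,:,2]>lo)&(P[:,:,2]<hi)&(P[:,:,0]>xl)&(P[:,:,0]<xh)&(abs(P[:,:,1]-168)<20)
    X=P[m];print(lab,len(X)); len(X) and print(np.percentile(X,[.5,50,99.5],axis=0).round(1))
for x in range(530,600,10):
    m=(abs(P[:,:,0]-x)<4)&(abs(P[:,:,1]-168)<6)&(P[:,:,2]<60);print(x,m.sum() and np.percentile(P[m][:,2],95).round(1),end=' ')
cv2.imwrite('pics/q.png',cv2.resize(p[100:384,110:394],(600,600),interpolation=cv2.INTER_CUBIC)[:,:,::-1])
E
```

```text
[ 0.16645743 -0.04023751 -0.65583906] 12.8333
lip 894
[[515.6 150.7  54.2]
 [523.7 167.4  55.9]
 [532.  184.   57.5]]
cell 1635
[[533.8 153.9  44.2]
 [564.6 167.3  50. ]
 [596.2 181.5  52. ]]
plate 305
[[595.2 152.9  70.2]
 [596.5 168.2  75.4]
 [600.2 183.6  77.3]]
530 56.8 540 52.1 550 52.0 560 52.0 570 52.1 580 51.8 590 51.8
```

View pics/q.png

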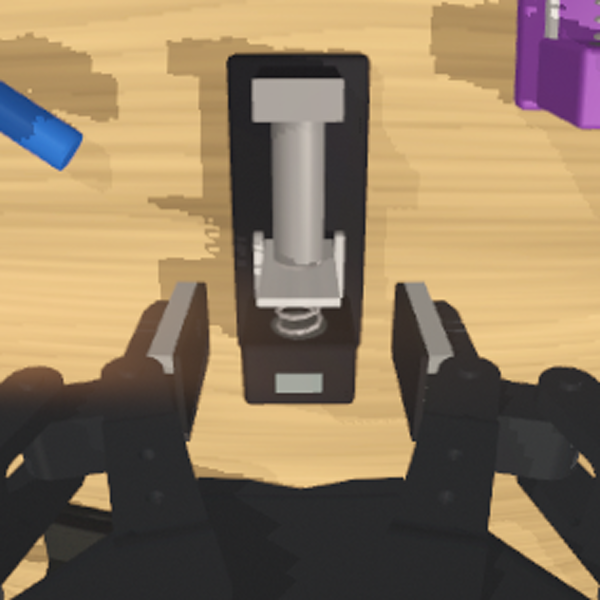

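The cell lies level in the groove, with its button end under the lip at (297,105) and its flat end on the contact at (298,262). The contact face is at x≈595 mm, which is about 4 mm pressed. Handing in.

```bash
python3 -c "
from station import env
env.sign_off();print(env.sense()['clock'])"
```

```text
the job is handed in; nothing more can be done
the job is handed in; nothing more can be done
```

The 70 mm cell is loaded in the black charger, and I handed the job in at about 12.8 s. I gripped it at mid-length and carried it over with its flat end facing the spring. I pressed the contact about 14 mm with 5 N, lowered the cell past the lip and slid it back until the button met the end wall. Then I released it and raised the gripper clear.

**Final checks:**
- **Level:** the cell's top is at about 52 mm along its whole length. The nominal height is 51 mm, so this is within calibration error.
- **Button end:** it is out of sight under the lip.
- **Contact:** its face is at about x = 595 mm, which is about 4 mm pressed, as expected for a loaded cell.
- **Robot:** the gripper was about 10 cm above the charger, with no contact force.

**Disagreements:**
- **Camera readings:** the wrist and top cameras differed by 1–2 mm on the cell's position.
- **Arm settling:** the measured tool position was up to 6 mm off the commanded one just after fast moves. I let the arm settle and re-measured before pressing the contact.

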